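Hold the shelf pusher back for restocking

TASK

Fresh stock goes in behind the old: in the lane with the red jars with yellow lids, take the spring-loaded pusher by its white pull tab and draw it straight back, away from the jars, until the front face of its black paddle is level with the orange fill-to clip. Keep it there for at least three seconds and finish still holding it, so that a colleague can load jars into the gap. Do not let the pusher fly back, and leave the jars, the other two pushers and the things on the counter as they are.

Things in the scene. Friction and masses are not known exactly. Their poses are not given: they have to be found in the camera images.
- tab_red (a point): top centre of the white pull tab of the red-jar lane's pusher: an upright block 20 mm along the lane (x), 26 mm across it (y), its top 150 mm above the counter, free all round for 40 mm down. Its centre lies 18 mm behind the paddle's front face. Axes as lane_red. To grip it from above, close the fingers across the lane (along y), opened to about 50 mm; 40 N or more holds it without slip
- face_red (a point): point on the front face (the flat side touching the jar) of the red lane's black paddle, on the lane's centre line, 110 mm above the counter. The paddle is a black plate 60 mm wide and 4 mm thick, its top edge 110 mm above the counter. Axes as lane_red
- pusher_red (a joint): travel of the red lane's pusher, m: 0 at the start, where the paddle rests against the rear red jar; grows as it is drawn back along the lane's -x. It slides along the lane only; a spring drives it forward with about 5 to 6.5 N over the whole travel, so it runs back at once when let go. The clip is 80 to 150 mm back; the end stop at 168 mm
- clip: orange fill-to clip on the top edge of the red lane's left (y = +35.5 mm) side fin, 8 mm long along the lane, 16 mm wide, its top 102 mm above the counter. Its origin is at its middle along the lane, 90 mm above the counter; axes as lane_red. The paddle face is at the mark when it has the same x along the lane as this origin
- lane_red: grey pusher tray of the red jars, 360 x 84 mm, on a 30 mm high white shelf deck; one of three parallel trays 90 mm apart in any order. Origin: centre of its underside, 30 mm above the counter. x: along the lane to its clear front stop, away from the robot, turned up to 17 degrees; y left across the lane; z up. Clear side fins, their tops 90 mm above the counter
- jar_red0: front jar in the red lane, red with a yellow lid: glass jar, 64 mm diameter, 85 mm tall, origin at the centre of its underside, z up. Its foot is 42 mm above the counter, its lid 127 mm; mass about 0.33 kg
- jar_red1: rear jar in the red lane, touching the front jar and the paddle: like jar_red0
- pusher_green (a joint): travel of the pusher in the lane of the green jars with white lids, m: 0 at the start; stays as it is. Same make as the red lane's pusher, its tab reaching 150 mm above the counter
- pusher_amber (a joint): travel of the pusher in the lane of the dark brown jar with a black lid, m: 0 at the start; stays as it is. Same make, same height
- jar_green0: green jar with a white lid in the green lane: glass jar, 64 mm diameter, 85 mm tall, origin at the centre of its underside, z up. Jars beside the red lane stand no nearer than 58 mm to its centre line, lids 127 mm above the counter
- jar_green1: green jar with a white lid in the green lane: glass jar, 64 mm diameter, 85 mm tall, origin at the centre of its underside, z up. Jars beside the red lane stand no nearer than 58 mm to its centre line, lids 127 mm above the counter
- jar_green2: green jar with a white lid in the green lane: glass jar, 64 mm diameter, 85 mm tall, origin at the centre of its underside, z up. Jars beside the red lane stand no nearer than 58 mm to its centre line, lids 127 mm above the counter
- jar_amber0: dark brown jar with a black lid in its lane: glass jar, 64 mm diameter, 85 mm tall, origin at the centre of its underside, z up
- fresh0: fresh red jar with a yellow lid standing on the counter at the robot's right: glass jar, 64 mm diameter, 85 mm tall, origin at the centre of its underside, z up
- fresh1: second fresh red jar, beside the first: glass jar, 64 mm diameter, 85 mm tall, origin at the centre of its underside, z up
- carton: open cardboard carton, 200 x 270 x 90 mm, on the counter at the robot's left, origin at the centre of its underside

How it is judged:
On the way, in this order (a step that is already met when the one before it is completed fails the run):
1. the red lane's pusher has been drawn back off the jars (value of joint pusher_red above 0.03 m), for 0.1 s.
2. the paddle face is kept level with the clip, within 8 mm, by the gripper at the pull tab for 2.5 s (x of face_red in the frame of clip between -0.008 and 0.008 m and distance between the grasp point and tab_red below 0.045 m and contact force between the fingers and pusher_red above 1.5 N), for 2.5 s.
At the end, for the whole second after the job is handed in: The red lane's pusher is at rest, paddle face within 8 mm of the orange clip along the lane, held at its tab by the fingers alone. All jars and the carton stand upright within 20 mm of where they started; the other two pushers are within 10 mm of theirs (all of step 2 and contact force between pusher_red and jar_red1 below 0.3 N and contact force between pusher_red and fresh0 below 0.3 N and contact force between pusher_red and fresh1 below 0.3 N and contact force between pusher_red and carton below 0.3 N and velocity of joint pusher_red between -0.02 and 0.02 m/s and distance of each of jar_red0, jar_red1, jar_green0, jar_green1, jar_green2, jar_amber0, fresh0, fresh1, carton from where it was at the start of the episode below 0.02 m and angle between each of jar_red0, jar_red1, jar_green0, jar_green1, jar_green2, jar_amber0, fresh0, fresh1, carton's own z axis and vertical below 0.15 rad and value of joint pusher_green between -0.01 and 0.01 m and value of joint pusher_amber between -0.01 and 0.01 m); the arm keeps its last pose, push and grip.
It fails at once if the red lane's pusher flies back (faster than 0.3 m/s) (velocity of joint pusher_red below -0.3 m/s).
It fails at once if a jar or the carton is knocked over or shifted more than 30 mm (distance of any of jar_red0, jar_red1, jar_green0, jar_green1, jar_green2, jar_amber0, fresh0, fresh1, carton from where it was at the start of the episode above 0.03 m or angle between any of jar_red0, jar_red1, jar_green0, jar_green1, jar_green2, jar_amber0, fresh0, fresh1, carton's own z axis and vertical above 0.4 rad).
It fails at once if another pusher is moved more than 20 mm (value of joint any of pusher_green, pusher_amber above 0.02 m or value of joint any of pusher_green, pusher_amber below -0.02 m).
It also fails if it takes over 42 s, if anything falls off the work surface, if the arm or the gripper's body presses on something with over 40 N, if the wrist force passes 120 N, or if a joint passes its speed limit or range.

ROBOT

A 6-joint arm with a two-finger parallel gripper is mounted at the origin on the work surface. World frame = base frame: x ahead of the robot, y to its left, z up, the work surface at z = 0. Lengths are in m, angles in rad, forces in N, time in s.
With the tool pointing down it reaches from about 0.275 to 0.75 m from the base axis. Payload 10.2 kg.
Tool frame: the origin (TCP) lies midway between the tips of the shut fingers; the grasp point (between the pads) lies pinch_z behind it (pinch_z is the distance from the TCP to the grasp point, in m); z points along the fingers, y is the line along which they close (so a half turn about z gives the same grasp; the last joint's range is limited). The gripper opens to 88 mm and grips with 3 to 60 N. Pads are 18 mm wide; open, the fingers measure 123 mm over their backs; the gripper's body (75 mm by 187 mm) begins 45 mm behind the grasp point.
Start: joints at [-1.355, 0.313, 1.498, -0, 1.331, -0.223], TCP at [0.223, -0.475, 0.239] pointing down, gripper open.
Joint ranges: [-2.94, 2.94], [-0.97, 2.17], [0.19, 2.56], [-1.23, 4.37], [0.02, 3.11], [-2.88, 2.88]. Speed limits (rad/s): [2.39, 2.39, 3.01, 3.14, 3.14, 3.14].

INTERFACE

Orientations are given as a unit quaternion [w, x, y, z].
In Python, from cell import state, read_camera, calibration, job_done, pinch_z gives the robot as it stands.
- The arm moves only by the tool jog_arm, never from a script. Its argument "commands" is one flat list of numbers, 7 for each row, row after row: the opening, from 0 (shut) to 1 (fully open), then the shift along the world's x, y, z scaled (see below), then the turn, a rotation vector about the world's x, y, z scaled (see below). A call has 1 to 8 rows; each row is the pose to reach, as a shift and turn from the pose commanded when the call began, turning the shorter way round; what a row does not reach only later rows make up. The controller multiplies each number of a shift by 60 cm and each number of a turn by 360 degrees. A row lasts 1/12 s, in which the tool goes at most 41.7 mm and 7.16 degrees, less where a joint would pass 70% of its speed; a pose out of reach is approached as far as the arm can. A call with a number of a shift or a turn outside -1 to 1 is refused whole. A call with a gripper value outside its range is refused whole. The fingers move at their own pace and stop on an object; the grip force is fixed at half the most. Time passes only in rows, so rows that repeat a pose let the fingers close. It gives the time, the measured TCP pose, the force, the opening and the grip force at its end, in the units of the state.
- state(): the state, without advancing time (a new reading comes with each control period).
- read_camera(name): name is "scene" or "top"; returns the picture (384x512x3 uint8, red, green, blue); there is no depth.
- calibration(name): a dict with "fx", "fy", "cx", "cy" (pixels), "origin" and "attitude" of the camera in the world. Camera axes: x right, y up, looking along -z (the intrinsics and any distortion apply to the point x, -y, -z); pixel columns grow to the right and rows downward; lengths in m; the calibration is good to about 2 mm. A picture is of the moment at which its call begins. calibration takes no time and is no camera call.
- job_done(): hands the job in; it is judged then, once.
The state is a dict: "clock": time; "qpos": joint angles; "joint_velocities": joint speeds; "effort": joint torques, N m; "eef_pos": TCP position; "eef_rot": TCP orientation; "force": force on the tool from outside, world axes, zero at the start; "wrist_torque": the same for the moment, N m; "opening": finger opening in m; "grasp_force": force on a finger pad.
Only numpy, scipy, OpenCV 4.12 (cv2) and the standard library are available. Lean on these libraries where they do the work, as an engineer would, in place of code of your own. Each camera call takes 0.05 s, during which the arm holds its last target. There are 200 camera calls.

## Working session

There is one attempt and no reset: what is moved stays moved. The work goes in short steps, Python scripts to look and compute and a tool call to move; the robot and the scene stay as the last step left them, time stands still between calls to the robot, and variables do not carry over. Pictures are saved under pics/ and viewed, at most 10 in all, crops included, and the job is handed in when it is done.

Besides the shell and the picture viewer there is one more tool, called after "Emit:" as name(argument=value, ...) on one line, values as JSON. jog_arm: Moves the arm, as the interface text tells. Its arguments: {"type":"object","properties":{"commands":{"type":"array","items":{"type":"number","minimum":-1,"maximum":1}}},"required":["commands"]}

```bash
mkdir -p pics
python3 - <<'E'
from cell import *
import cv2,numpy as np
for n in("scene","top"):
    im=read_camera(n); cv2.imwrite(f"pics/{n}0.png",cv2.resize(im[:,:,::-1],(800,600),interpolation=cv2.INTER_CUBIC)); np.save(n+"0.npy",im)
    print(n,calibration(n))
print(state(),pinch_z)
E
```

```text
scene {'fx': 424.9509774443651, 'fy': 424.9509774443651, 'cx': 252.41921944284664, 'cy': 189.0680518750271, 'origin': array([ 1.24733891, -0.41841411,  1.33824327]), 'attitude': array([0.85488481, 0.25120354, 0.12678461, 0.43588348])}
top {'fx': 425.50936665064347, 'fy': 425.50936665064347, 'cx': 256.361352347077, 'cy': 189.1637784842124, 'origin': array([0.45968961, 0.03139593, 1.3445153 ]), 'attitude': array([-0.70486629, -0.03644794,  0.04184536,  0.70716619])}
{'clock': 0.1, 'qpos': array([-1.35537712e+00,  3.13343420e-01,  1.49830773e+00, -4.96291507e-06,
        1.33100606e+00, -2.23406998e-01]), 'joint_velocities': array([-5.29940463e-04, -1.47422745e-03, -1.10099916e-03,  3.83771230e-04,
       -2.72595561e-05, -5.28447440e-04]), 'effort': array([ 2.17347879e-03, -4.02813506e+01, -2.52643704e+01,  6.95211324e-02,
        3.42514529e-02, -4.04403056e-05]), 'eef_pos': array([ 0.2230001, -0.4750585,  0.2382643]), 'eef_rot': array([-5.32283703e-04,  9.76025093e-01,  2.17657381e-01, -2.84266661e-07]), 'force': array([-0.32461518,  0.99366176, -0.09034581]), 'wrist_torque': array([-0.03042723, -0.0088311 ,  0.00765892]), 'grasp_force': 0.0, 'opening': 0.08831307669582246} 0.0187
```

View pics/scene0.png

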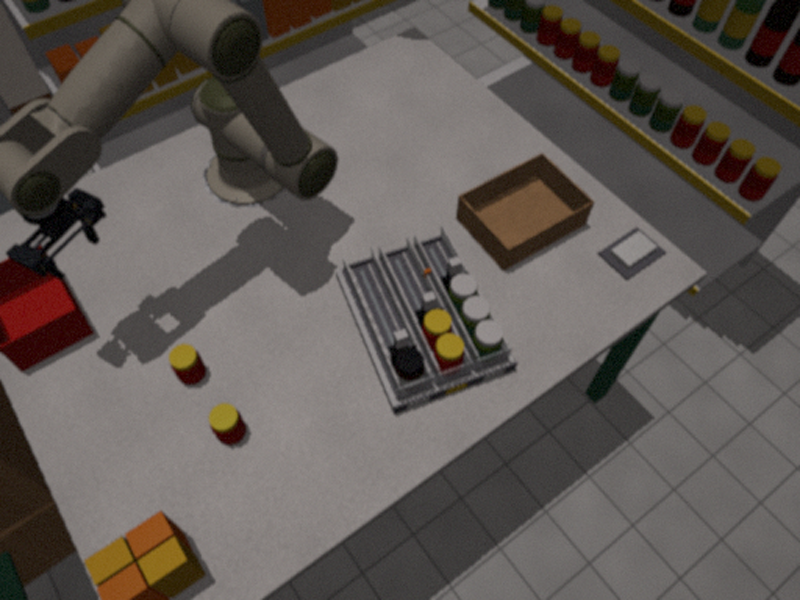

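View pics/top0.png

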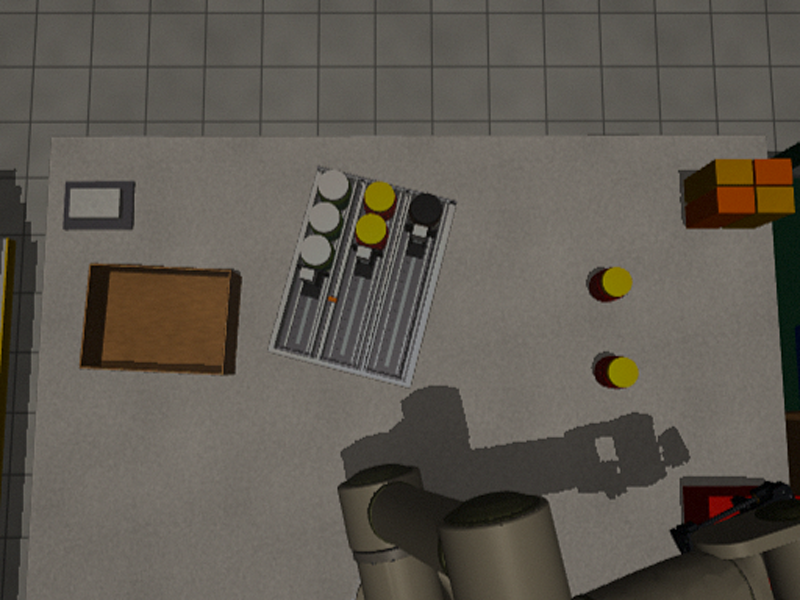

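The top view shows the red lane in the middle. Its tab is at about (364,254), the clip at (332,299) and the lids at (371,230) and (380,196). In the scene view the tab is at about (429,297) and the clip at (426,271), all in 800x600 pixels. Next I measure by mask.

```bash
cat > h.py <<'E'
import numpy as np,cv2
from cell import *
from scipy.spatial.transform import Rotation as R
def ray(n,uv):
    c=calibration(n); q=c["attitude"]
    d=R.from_quat([*q[1:],q[0]]).apply([(uv[0]-c["cx"])/c["fx"],-(uv[1]-c["cy"])/c["fy"],-1])
    return np.array(c["origin"]),d
def plane(n,uv,z):
    o,d=ray(n,uv); return o+d*(z-o[2])/d[2]
def tri(a,b):
    (o,d),(p,e)=ray("top",a),ray("scene",b)
    t=np.linalg.lstsq(np.c_[d,-e],p-o,rcond=None)[0]
    return (o+d*t[0]+p+e*t[1])/2, np.linalg.norm(o+d*t[0]-p-e*t[1])
def blobs(im,kind,box):
    h=cv2.cvtColor(im,cv2.COLOR_RGB2HSV).astype(int); H,S,V=h[...,0],h[...,1],h[...,2]
    m={"yellow":(H>22)&(H<34)&(S>150)&(V>90),"orange":(H>4)&(H<18)&(S>110)&(V>90),"white":(S<40)&(V>(145 if im.mean()<0 else WH))}[kind]
    x0,y0,x1,y1=box; k=np.zeros(m.shape,np.uint8); k[y0:y1,x0:x1]=m[y0:y1,x0:x1]
    n,l,s,c=cv2.connectedComponentsWithStats(k)
    return [(s[i,4],c[i].round(2),s[i,:4]) for i in range(1,n) if s[i,4]>3]
WH=125
E
python3 - <<'E'
from h import *
for n,b,cb in(("top",(170,95,300,250),(165,95,305,255)),("scene",(210,140,335,270),(210,140,340,270))):
    im=np.load(n+"0.npy")
    for k in("yellow","orange","white"): print(n,k,*blobs(im,k,b),sep="\n ")
    x0,y0,x1,y1=cb
    s=min(800//(x1-x0),600//(y1-y0)); cv2.imwrite(f"pics/{n}c.png",cv2.resize(im[y0:y1,x0:x1,::-1],None,fx=s,fy=s,interpolation=cv2.INTER_NEAREST)); print(s)
E
```

```text
top
 yellow
 (np.int32(292), array([242.46, 125.18]), array([233, 116,  20,  19], dtype=int32))
 (np.int32(294), array([236.99, 146.  ]), array([228, 137,  19,  19], dtype=int32))
top
 orange
 (np.int32(16), array([211.94, 191.06]), array([210, 189,   5,   5], dtype=int32))
top
 white
 (np.int32(1656), array([220.86, 166.01]), array([172, 109, 119, 138], dtype=int32))
 (np.int32(84), array([224.92, 147.38]), array([217, 117,  17,  61], dtype=int32))
 (np.int32(5), array([226.4, 120. ]), array([226, 118,   2,   5], dtype=int32))
 (np.int32(7), array([255.57, 142.  ]), array([255, 139,   2,   7], dtype=int32))
 (np.int32(40), array([268.48, 147.12]), array([265, 144,   8,   7], dtype=int32))
 (np.int32(43), array([232.28, 160.79]), array([228, 158,   9,   7], dtype=int32))
 (np.int32(6), array([249.5, 165.5]), array([249, 163,   2,   6], dtype=int32))
 (np.int32(45), array([196.09, 174.71]), array([192, 172,   9,   7], dtype=int32))
 (np.int32(15), array([215.27, 183.47]), array([214, 179,   4,  10], dtype=int32))
 (np.int32(10), array([242. , 194.5]), array([241, 190,   3,  10], dtype
[... 835 characters left out ...]
array([226, 177,   2,   4], dtype=int32))
 (np.int32(7), array([230.  , 186.57]), array([229, 185,   3,   5], dtype=int32))
 (np.int32(27), array([274.04, 189.15]), array([271, 187,   7,   5], dtype=int32))
 (np.int32(10), array([233. , 193.5]), array([232, 191,   3,   6], dtype=int32))
 (np.int32(7), array([236.29, 201.14]), array([235, 199,   3,   5], dtype=int32))
 (np.int32(8), array([239.88, 209.25]), array([239, 207,   3,   6], dtype=int32))
 (np.int32(30), array([256.1 , 213.53]), array([253, 211,   7,   6], dtype=int32))
 (np.int32(9), array([243.11, 216.78]), array([242, 215,   3,   5], dtype=int32))
 (np.int32(8), array([246.12, 224.  ]), array([245, 222,   3,   5], dtype=int32))
4
```

View pics/topc.png

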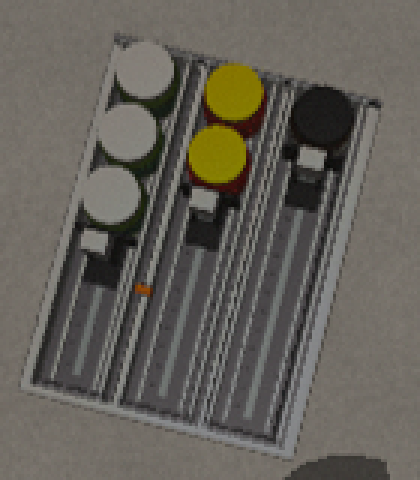

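View pics/scenec.png

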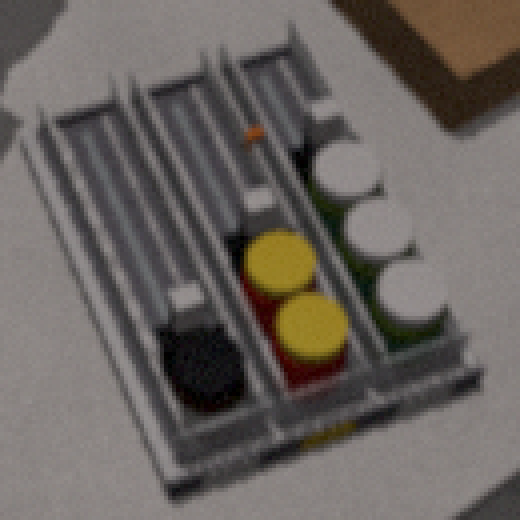

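The top crop shows three lanes at about -14° yaw, with the red tab at crop (203,200), the clip at (143,290) and the centre slot from (197,250) to (163,395). The scene crop shows the red tab at (257,199) and the clip at (254,134).

Run:
```python
from h import *
T=lambda x,y:(165+(x-1)/3,95+(y-1)/3)
tab,e=tri((232.28,160.79),(274.04,189.15)); print("tab",tab,e, plane("top",(232.28,160.79),.15),plane("scene",(274.04,189.15),.15))
clip,e=tri((211.94,191.06),(273.17,172.67)); print("clip",clip,e,plane("top",(211.94,191.06),.102),plane("scene",(273.17,172.67),.102))
def ang(a,b,z):
    p,q=plane("top",a,z),plane("top",b,z); d=p-q; return np.degrees(np.arctan2(d[1],d[0])),p[:2],q[:2]
print("lids",ang((242.46,125.18),(236.99,146),.127))
print("right",ang(T(381,103),T(292,455),.03)); print("left",ang(T(118,35),T(22,388),.03)); print("slot",ang(T(197,250),T(163,395),.045))
print("tray back",ang(T(22,388),T(292,455),.03))
# long line detection
im=cv2.cvtColor(np.load("top0.npy"),cv2.COLOR_RGB2GRAY)
for l in cv2.createLineSegmentDetector().detect(im)[0][:,0]:
    if 165<l[0]<305 and 95<l[1]<255 and np.hypot(l[2]-l[0],l[3]-l[1])>35:
        a,b=(l[:2],l[2:]) if l[1]<l[3] else (l[2:],l[:2]); r=ang(a,b,.06); print("lsd",l.round(1),r[0].round(2))
```

```text
tab [0.67410932 0.09026698 0.14912883] 1.1986446657155842e-06 [0.67395274 0.09022355 0.15      ] [0.67452954 0.08989485 0.15      ]
clip [0.59288114 0.15209923 0.09859792] 0.0005674899297180877 [0.59266067 0.15201677 0.102     ] [0.59455848 0.1502724  0.102     ]
lids (np.float64(-14.405724114116328), array([0.78367762, 0.06184144]), array([0.72168824, 0.07776421]))
right (np.float64(-14.599476137658243), array([ 0.79687446, -0.09119546]), array([0.42966179, 0.00445269]))
left (np.float64(-14.2709397812728), array([0.87091309, 0.18631767]), array([0.49882362, 0.28096113]))
slot (np.float64(-12.915317896888002), array([0.63905877, 0.10125006]), array([0.49080769, 0.1352458 ]))
tray back (np.float64(75.95698656808649), array([0.49882362, 0.28096113]), array([0.42966179, 0.00445269]))
lsd [227.9 156.8 208.6 225.8] -15.16
lsd [174.8 220.7 191.  162. ] -14.46
lsd [240.7 233.2 262.2 149.5] -14.43
lsd [240.3 164.3 223.4 229.5] -14.32
lsd [206.8 177.2 194.8 223.2] -13.94
lsd [204.4 228.1 213.9 193. ] -14.68
lsd [183.1 219.4 194.  180.5] -14.85
lsd [273.3 152.9 252.1 236.9] -14.4
lsd [279.2 156.2 257.2 242.6] -14.61
lsd [191.8 173.1 179.5 221. ] -13.58
lsd [231.3 117.1 201.7 227.2] -14.57
lsd [254.4 238.1 275.9 153.2] -14.48
lsd [212.2 175.7 228.3 115.7] -14.54
lsd [293.3 248.3 300.8 285.6] 10.77
lsd [258.5 125.7 235.8 213.2] -14.46
lsd [211.7 226.8 226.7 171.5] -14.73
lsd [230.5 210.6 241.8 168.1] -14.73
lsd [229.  230.5 257.1 123.2] -14.55
lsd [259.6 149.4 238.1 233.1] -14.47
lsd [261.7 245.6 290.  133. ] -14.51
lsd [248.4 233.2 265.4 166.8] -14.53
lsd [262.6 165.5 245.5 232.2] -14.53
lsd [229.3 178.1 217.  224.7] -14.43
lsd [219.7 226.6 232.1 179.4] -14.44
lsd [173.1 224.6 260.6 247.1] 75.54
lsd [187.1 165.7 171.2 223.3] -14.56
lsd [202.  111.9 187.8 163.4] -14.47
```

Emit:
jog_arm(commands=[0.6,0.04,0.05,0,0,0,-0.01,0.6,0.08,0.1,0,0,0,-0.02,0.6,0.12,0.15,0,0,0,-0.03,0.6,0.16,0.2,0,0,0,-0.04,0.6,0.2,0.25,0,0,0,-0.05,0.6,0.24,0.3,0,0,0,-0.06,0.6,0.28,0.35,0,0,0,-0.07,0.6,0.32,0.4,0,0,0,-0.08])

```text
clock: 0.77
eef_pos: [0.4158, -0.2335, 0.2386]
eef_rot: [-0.0, 0.999, -0.034, -0.0]
force: [-0.1, -1.0, 0.3]
opening: 0.0531
grasp_force: 0.0
```

Emit:
jog_arm(commands=[0.6,0.04,0.05,0,0,0,-0.005,0.6,0.08,0.1,0,0,0,-0.01,0.6,0.12,0.15,0,0,0,-0.015,0.6,0.16,0.2,0,0,0,-0.02,0.6,0.2,0.25,0,0,0,-0.025,0.6,0.24,0.3,0,0,0,-0.03,0.6,0.28,0.35,0,0,0,-0.03,0.6,0.32,0.4,0,0,0,-0.03])

```text
clock: 1.43
eef_pos: [0.6078, 0.0066, 0.2384]
eef_rot: [-0.0, 0.992, -0.126, -0.0]
force: [-0.5, -0.6, 0.8]
opening: 0.0524
grasp_force: 0.0
```

Emit:
jog_arm(commands=[0.6,0.04,0.05,0,0,0,0,0.6,0.08,0.1,0,0,0,0,0.6,0.1,0.13,0,0,0,0,0.6,0.11,0.14,0,0,0,0,0.6,0.11,0.14,0,0,0,0,0.6,0.11,0.14,0,0,0,0])

```text
clock: 1.93
eef_pos: [0.6728, 0.0887, 0.238]
eef_rot: [0.0, 0.992, -0.126, -0.001]
force: [-1.1, -0.8, 0.2]
opening: 0.0527
grasp_force: 0.0
```

Run:
```python
from h import *
s=state(); q=s["eef_rot"]; r=R.from_quat([*q[1:],q[0]]); y=r.apply([0,1,0])
print(s["clock"],s["eef_pos"],"y ang",np.degrees(np.arctan2(y[1],y[0])),"z",r.apply([0,0,1]),s["opening"],s["qpos"])
print("shift units",(np.array([.674,.0903,.115])-s["eef_pos"])/.6)
```

```text
1.9333 [0.67284126 0.08866634 0.23798776] y ang -104.43890619826401 z [-1.19780100e-03 -1.38476859e-04 -9.99999273e-01] 0.05268617498145084 [-4.11239893e-02  6.73677828e-01  9.46194772e-01 -1.87819547e-04
  1.52291115e+00  1.78168814e+00]
shift units [ 0.00193123  0.00272276 -0.2049796 ]
```

Emit:
jog_arm(commands=[0.6,0.002,0.003,-0.03,0,0,0,0.6,0.002,0.003,-0.06,0,0,0,0.6,0.002,0.003,-0.09,0,0,0,0.6,0.002,0.003,-0.11,0,0,0,0.6,0.002,0.003,-0.13,0,0,0,0.6,0.002,0.003,-0.14,0,0,0,0.6,0.002,0.003,-0.14,0,0,0])

```text
clock: 2.52
eef_pos: [0.6736, 0.0899, 0.1536]
eef_rot: [0.0, 0.992, -0.126, -0.001]
force: [-0.4, -0.0, -0.8]
opening: 0.0527
grasp_force: 0.0
```

Run:
```python
from h import *
im=read_camera("scene"); cv2.imwrite("pics/s1.png",cv2.resize(im[130:270,200:350,::-1],None,fx=4,fy=4,interpolation=cv2.INTER_CUBIC)); print(state()["eef_pos"],state()["force"])
```

```text
[0.67407973 0.09004886 0.15475535] [ 1.01613329 -0.67668479  0.12979342]
```

View pics/s1.png

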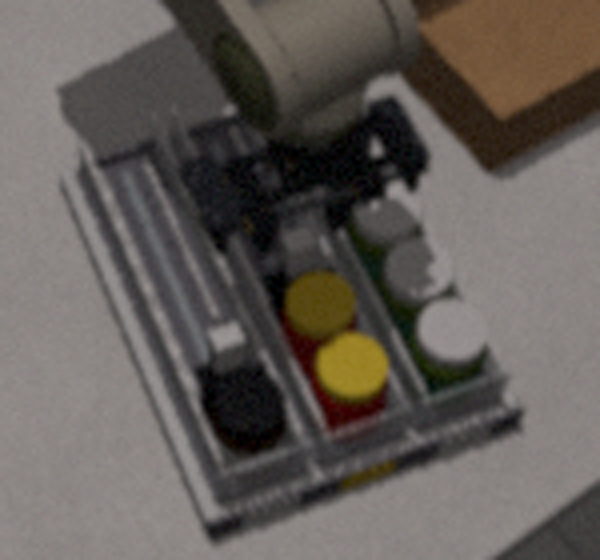

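The fingers straddle the red tab, which is at crop (303,225), and everything else is clear. I descend the last 39 mm and close.

Emit:
jog_arm(commands=[0.6,0,0,-0.02,0,0,0,0.6,0,0,-0.04,0,0,0,0.6,0,0,-0.055,0,0,0,0.6,0,0,-0.065,0,0,0,0.6,0,0,-0.065,0,0,0,0.6,0,0,-0.065,0,0,0])

```text
clock: 3.07
eef_pos: [0.6742, 0.0906, 0.1154]
eef_rot: [0.0, 0.992, -0.126, -0.0]
force: [-0.5, 0.4, 0.2]
opening: 0.0528
grasp_force: 0.0
```

Emit:
jog_arm(commands=[0.2,0,0,0,0,0,0,0.1,0,0,0,0,0,0,0,0,0,0,0,0,0,0,0,0,0,0,0,0,0,0,0,0,0,0,0,0,0,0,0,0,0,0,0,0,0,0,0,0,0,0,0,0,0,0,0,0])

```text
clock: 3.73
eef_pos: [0.6742, 0.0897, 0.116]
eef_rot: [0.001, 0.992, -0.126, -0.0]
force: [-1.7, -4.8, 1.9]
opening: 0.0257
grasp_force: 30.0
```

Emit:
jog_arm(commands=[0,-0.008,0.0021,0,0,0,0,0,-0.016,0.0041,0,0,0,0,0,-0.024,0.0062,0,0,0,0,0,-0.032,0.0083,0,0,0,0,0,-0.04,0.0103,0,0,0,0,0,-0.048,0.0124,0,0,0,0,0,-0.056,0.0145,0,0,0,0,0,-0.064,0.0166,0,0,0,0])

```text
clock: 4.4
eef_pos: [0.6365, 0.0995, 0.1161]
eef_rot: [0.001, 0.992, -0.126, 0.002]
force: [3.9, -5.4, -0.9]
opening: 0.0258
grasp_force: 30.0
```

Emit:
jog_arm(commands=[0,-0.008,0.0021,0,0,0,0,0,-0.016,0.0041,0,0,0,0,0,-0.024,0.0062,0,0,0,0,0,-0.032,0.0083,0,0,0,0,0,-0.04,0.0103,0,0,0,0,0,-0.048,0.0124,0,0,0,0,0,-0.056,0.0145,0,0,0,0,0,-0.064,0.0166,0,0,0,0])

```text
clock: 5.07
eef_pos: [0.5981, 0.1094, 0.1161]
eef_rot: [0.001, 0.992, -0.126, 0.002]
force: [5.4, -6.4, -0.9]
opening: 0.0258
grasp_force: 30.0
```

Run:
```python
from h import *
for n,b in(("top",(165,95,305,255)),("scene",(200,130,350,270))):
    im=read_camera(n); np.save(n+"1.npy",im)
    x0,y0,x1,y1=b; s=min(800//(x1-x0),600//(y1-y0)); cv2.imwrite(f"pics/{n}2.png",cv2.resize(im[y0:y1,x0:x1,::-1],None,fx=s,fy=s,interpolation=cv2.INTER_CUBIC))
    print(n,[(a,c) for k in("yellow","orange") for a,c,_ in blobs(im,k,b)])
s=state(); u=np.array([np.cos(np.radians(14.5)),-np.sin(np.radians(14.5))])
print(s["clock"],s["eef_pos"],s["force"],s["grasp_force"],s["opening"],"moved",(np.array([.6742,.0897])-s["eef_pos"][:2])@u)
```

```text
top [(np.int32(290), array([242.52, 125.22])), (np.int32(293), array([237.02, 146.02]))]
scene [(np.int32(415), array([283.78, 213.32])), (np.int32(914), array([329.07, 141.14]))]
5.1667 [0.59774598 0.10953917 0.11605037] [ 3.78702824 -6.93890436 -2.5814261 ] 30.0008403416723 0.02596592941045221 moved 0.07898610743009514
```

View pics/scene2.png

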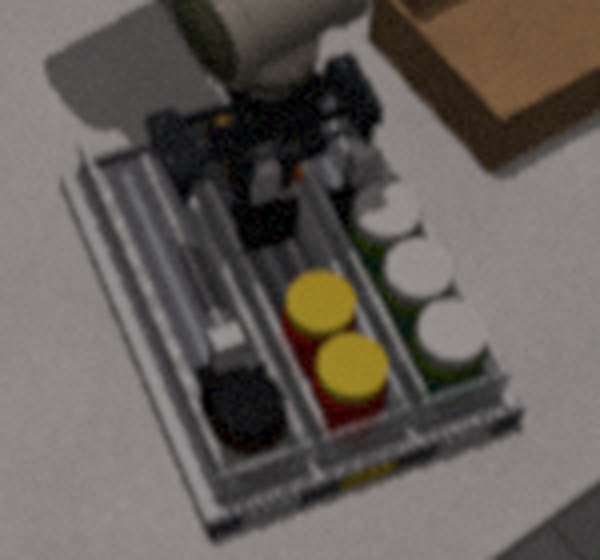

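View pics/top2.png

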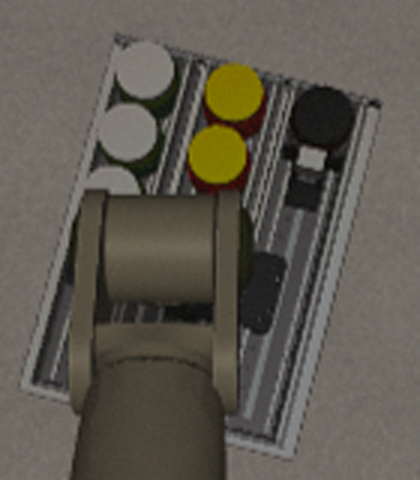

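The paddle follows the fingers. It is black at scene crop (270,220), and the clip is at (297,174). The jars and the other two pushers have not moved. About 32.5 mm remain.

Emit:
jog_arm(commands=[0,-0.008,0.0021,0,0,0,0,0,-0.016,0.0041,0,0,0,0,0,-0.024,0.0062,0,0,0,0,0,-0.032,0.0083,0,0,0,0,0,-0.04,0.0103,0,0,0,0,0,-0.048,0.0124,0,0,0,0,0,-0.0525,0.0136,0,0,0,0,0,-0.0525,0.0136,0,0,0,0])

```text
clock: 5.83
eef_pos: [0.5664, 0.1177, 0.1161]
eef_rot: [0.001, 0.992, -0.126, 0.001]
force: [3.5, -6.6, -1.5]
opening: 0.0256
grasp_force: 30.0
```

Run:
```python
from h import *
im=read_camera("scene"); np.save("scene3.npy",im)
cv2.imwrite("pics/s3.png",cv2.resize(im[150:210,230:310,::-1],None,fx=10,fy=10,interpolation=cv2.INTER_CUBIC))
s=state(); u=np.array([np.cos(np.radians(14.5)),-np.sin(np.radians(14.5))])
print(s["clock"],s["eef_pos"],s["force"],s["opening"],"moved",(np.array([.6742,.0897])-s["eef_pos"][:2])@u)
c=calibration("scene"); q=c["attitude"]
def proj(p):
    v=R.from_quat([*q[1:],q[0]]).inv().apply(np.array(p)-c["origin"]); return np.array([c["cx"]-c["fx"]*v[0]/v[2],c["cy"]+c["fy"]*v[1]/v[2]])
# where the paddle top edge corners should be if the face is level with clip
n=np.array([u[1]*-1,u[0]]); cl=np.array([.5929,.1521]); L=.256; cc=(cl@u)*u+L*n
for k in(-.03,.03): print("expected corner px crop",(proj([*(cc+k*n),.11])-[230,150])*10)
print("clip px crop",(proj([*cl,.1])-[230,150])*10)
```

```text
5.8833 [0.56653674 0.11763195 0.11604771] [ 3.368037   -6.97389367 -1.93138555] 0.025845714677734277 moved 0.11122753035197921
expected corner px crop [250.55341446 267.65138137]
expected corner px crop [408.59808631 216.34237302]
clip px crop [432.69417014 224.34217582]
```

View pics/s3.png

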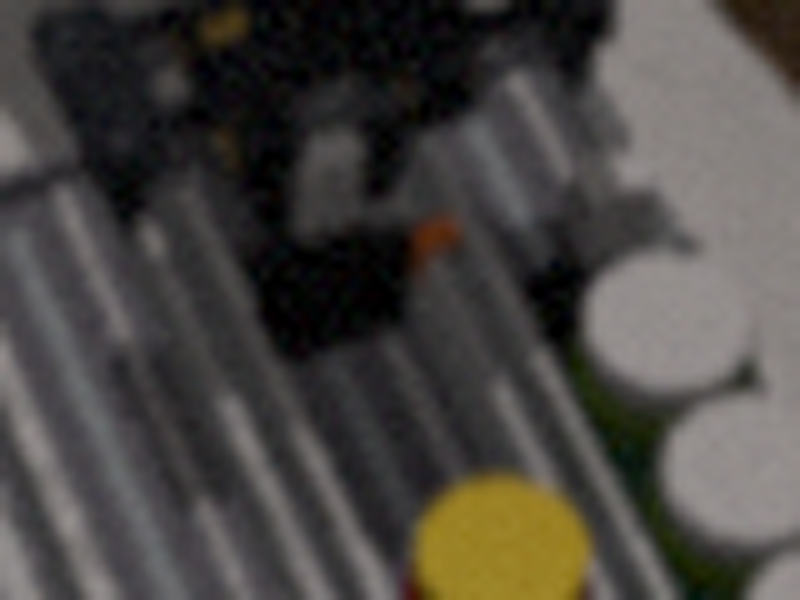

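The paddle's top edge runs from crop (250,265) to (408,222). A face level with the clip would run from (251,268) to (409,216), so it matches. I now hold it there.

Emit:
jog_arm(commands=[0,0,0,0,0,0,0,0,0,0,0,0,0,0,0,0,0,0,0,0,0,0,0,0,0,0,0,0,0,0,0,0,0,0,0,0,0,0,0,0,0,0,0,0,0,0,0,0,0,0,0,0,0,0,0,0])

```text
clock: 6.55
eef_pos: [0.5668, 0.1176, 0.1161]
eef_rot: [0.001, 0.992, -0.126, 0.001]
force: [3.5, -5.9, -0.6]
opening: 0.0259
grasp_force: 30.0
```

Emit:
jog_arm(commands=[0,0,0,0,0,0,0,0,0,0,0,0,0,0,0,0,0,0,0,0,0,0,0,0,0,0,0,0,0,0,0,0,0,0,0,0,0,0,0,0,0,0,0,0,0,0,0,0,0,0,0,0,0,0,0,0])

```text
clock: 7.22
eef_pos: [0.5668, 0.1176, 0.1161]
eef_rot: [0.001, 0.992, -0.126, 0.001]
force: [3.9, -7.1, -1.1]
opening: 0.0255
grasp_force: 30.0
```

Emit:
jog_arm(commands=[0,0,0,0,0,0,0,0,0,0,0,0,0,0,0,0,0,0,0,0,0,0,0,0,0,0,0,0,0,0,0,0,0,0,0,0,0,0,0,0,0,0,0,0,0,0,0,0,0,0,0,0,0,0,0,0])

```text
clock: 7.88
eef_pos: [0.5668, 0.1176, 0.116]
eef_rot: [0.001, 0.992, -0.126, 0.001]
force: [3.9, -7.3, -1.2]
opening: 0.0254
grasp_force: 30.0
```

Emit:
jog_arm(commands=[0,0,0,0,0,0,0,0,0,0,0,0,0,0,0,0,0,0,0,0,0,0,0,0,0,0,0,0,0,0,0,0,0,0,0,0,0,0,0,0,0,0,0,0,0,0,0,0,0,0,0,0,0,0,0,0])

```text
clock: 8.55
eef_pos: [0.5668, 0.1176, 0.1161]
eef_rot: [0.001, 0.992, -0.126, 0.001]
force: [3.7, -6.4, -1.0]
opening: 0.0259
grasp_force: 30.0
```

Emit:
jog_arm(commands=[0,0,0,0,0,0,0,0,0,0,0,0,0,0,0,0,0,0,0,0,0,0,0,0,0,0,0,0,0,0,0,0,0,0,0,0,0,0,0,0,0,0,0,0,0,0,0,0,0,0,0,0,0,0,0,0])

```text
clock: 9.22
eef_pos: [0.5668, 0.1176, 0.1161]
eef_rot: [0.001, 0.992, -0.126, 0.001]
force: [3.7, -6.6, -1.0]
opening: 0.0256
grasp_force: 30.0
```

Run:
```python
from h import *
im=read_camera("scene"); a=np.load("scene3.npy")
cv2.imwrite("pics/s4.png",cv2.resize(im[150:210,230:310,::-1],None,fx=10,fy=10,interpolation=cv2.INTER_CUBIC))
for i in(a,im):
    g=i[165:190,250:275].astype(float); k=(i[165:188,252:274].sum(2)<75); ys,xs=np.nonzero(k); print(k.sum(),xs.mean(),ys.mean(),ys.max())
s=state();print(s["clock"],s["eef_pos"],s["force"],s["grasp_force"])
```

```text
218 9.536697247706423 10.807339449541285 20
224 9.821428571428571 10.924107142857142 21
9.2667 [0.56675623 0.11759912 0.11604699] [ 3.58897012 -6.73212344 -0.3916386 ] 30.00012454111129
```

View pics/s4.png

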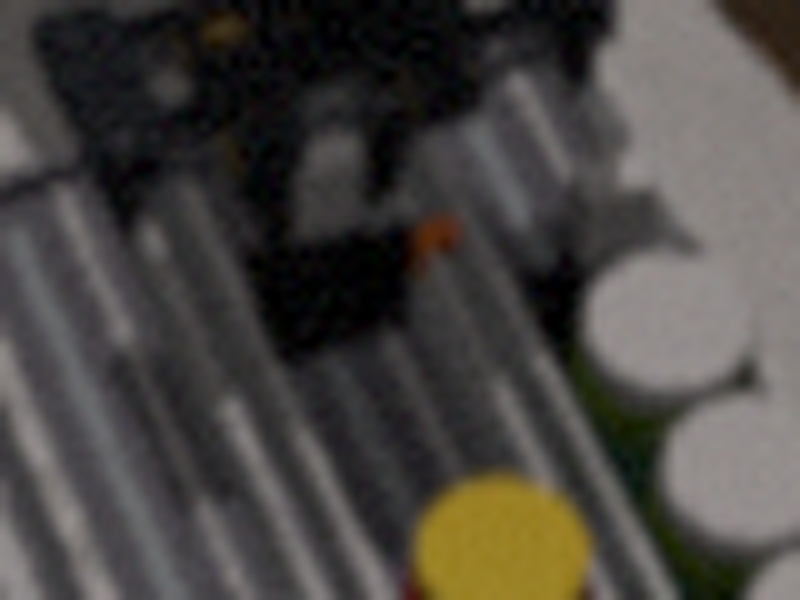

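The picture is unchanged after 3.4 s: the paddle edge still meets the clip at about (410,235) and the jars are undisturbed. Handing in.

```bash
python3 -c "from cell import *; print(job_done())"
```

```text
the job is handed in; nothing more can be done
None
```

I drew the red lane's pusher back about 111 mm, so the paddle face is level with the orange clip as far as the scene camera shows. It was held there for 3.4 s and handed in still gripped, with no movement seen in the jars, and none in the other pushers when last in view; the verdict was not shown.

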